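# Fasten the red draw latch of the loaf mould

### The job

Fasten the two-part loaf mould that has the red latch: swing its wire loop over so that the loop's bar drops behind the hook on the other half, then push the red lever over and down until it snaps flat and holds the two halves drawn together. Leave the mould with the blue latch alone, and let go at the end.

Things in the scene. Friction and masses are not known exactly. Their poses are not given: they have to be found in the camera images.
- red_mould: Mould to fasten: ribbed aluminium block 160 (x) x 96 (y) x 56 mm high, fixed; a black seal parts its halves, the +x half slides a few mm. On top a draw latch with red lever and red finger tab. Origin: centre of underside; x runs along block and latch from the lever's half to the hook's half, z up. In this frame (mm) the lever's hinge axis is parallel to y at x -24, z 71; all parts lie about y 0.
- red_bar (a point): Middle of the 6 mm bar at the end of the red wire loop (41 mm wide in y, 62 long, tab 12 beyond). The loop hinges on the lever 14 mm from the lever's axis and swings freely. It starts upright, leaning back to -x on a stop (bar at mould x -65 to -35, z 130 to 146). Pushed to +x past upright (bar beyond x -10) it falls forward: with the lever still leaning to +x the bar drops behind the hook.
- red_hook (a point): Seat of the bar behind the hook (keeper): the bar's middle lies within 15 mm of this point when hooked, at most 4 mm off once fastened. The hook is a steel lip 24 mm wide (y) on the sliding half, just at the -x side of this point, its top 7 mm higher than the point. It is at mould x 28, z 62 mm while open.
- red_lever (a joint): Hinge of the red lever (rad), a bar 20 mm wide (y), 5 thick, 54 long from the axis. 0: flat towards -x, fastened, top face at mould z 75 mm, end at x -78; pi/2: upright; start 1.85 to 2.1 (stop), leaning to +x. Light friction holds it where left. With the bar hooked it moves freely down to about 1.2, then resists (2 to 4 N near its end) and snaps home by itself over the last 0.2 rad.
- red_gap (a joint): How far the hook's half of the red mould is drawn towards the other half (m): 0 = the seal holds it off, about 0.0035 when fastened. Springs back (8 N per mm) unless the latch holds it.
- blue_mould: A second mould of the same make and size, with blue lever and blue finger tab, also open; not to be touched. It reaches about 160 mm high at its loop. Origin and axes as for the red one.

How it is judged (in metres and radians):
At the end, for the whole second after the job is handed in: The red lever lies flat (within 0.15 rad of its fastened position) and at rest, and the latch holds the two halves of the red mould drawn together by more than 1.5 mm (value of joint red_lever below 0.15 rad and value of joint red_gap above 0.0015 m and not (velocity of joint red_lever above 0.1 rad/s)); the robot touches nothing.
It fails at once if the mould with the blue latch is touched with more than 2 N (contact force between any of the fingers, the arm and blue_mould above 2 N).
It also fails if it takes over 35 s, if anything falls off the work surface, if the arm or the gripper's body presses on something with over 40 N, if the wrist force passes 120 N, or if a joint passes its speed limit or range.

### The arm

A 7-joint arm with a two-finger parallel gripper is mounted at the origin on a cart in front of the work surface, level with it; the furniture and walls round the work are solid. World frame = base frame: x ahead of the robot, y to its left, z up, the work surface at z = 0. Lengths are in m, angles in degrees, forces in N, time in s.
With the tool pointing down it reaches from about 0.425 to 0.875 m from the base axis. Payload 4.7 kg.
Tool frame: the origin (TCP) lies at the very end of the fingers, on their centre line; the grasp point (between the pads) lies 19 mm behind it; z points along the fingers, y is the direction in which the jaws open and shut (so a half turn about z gives the same grasp; the last joint's range is limited). The gripper opens to 87 mm and grips with 3 to 60 N. Pads are 19 mm wide; open, the fingers measure 117 mm over their backs; the gripper's body (75 mm by 190 mm) begins 51 mm behind the grasp point.
Start: joints at [74.261, 18.392, -4.016, 83.108, 1.295, 78.541, -3.26], TCP at [0.185, -0.623, 0.223] pointing down, gripper open.
Joint ranges: [-163.93, 163.93], [-17.29, 119.83], [-79.2, 71.16], [3.27, 140.29], [-89.18, 269.18], [5.43, 117.66], [-154.24, 154.24]. Speed limits (degrees/s): [147.25, 147.25, 180, 180, 180, 180, 180].

### API

Orientations are given as [roll, pitch, yaw] about the fixed x, y, z axes, in that order (R = Rz(yaw) Ry(pitch) Rx(roll)).
In Python, from cell import monitor, read_camera, camera_info, env, look_for gives the robot as it stands.
- The arm moves only by the tool servo_tool, never from a script. Its argument "commands" is one flat list of numbers, 6 for each row, row after row: the shift along the tool's x, y, z in mm, then the turn, a rotation vector about the tool's x, y, z in degrees. A call has 1 to 10 rows; each row shifts and turns the commanded pose from where the row before left it, along the tool's axes as they then stand; what a row does not reach is not made up. A row lasts 1/10 s, in which the tool goes at most 50 mm and 8.59 degrees, less where a joint would pass 70% of its speed; a pose out of reach is approached as far as the arm can. A call is refused whole if a number of a shift passes 50 or a number of a turn 8.59, either way. A call with a gripper value outside its range is refused whole. "jaw" is the finger opening in mm, from 0 to 87, set as the call begins (left out, the last holds). The fingers move at their own pace and stop on an object; "newtons" is the grip in N (left out, the last holds). Time passes only in rows, so rows that do not move let the fingers close. It gives the time, the measured TCP pose, the force and the opening at its end, in the units of the state.
- monitor.get_obs(): the state, without advancing time (a new reading comes with each control period).
- read_camera(name): name is "scene" or "top" or "wrist"; returns (picture, depth): 384x512x3 uint8, red, green, blue; 384x512 float32, m along the optical axis (not along the pixel's ray), 0 where there is no reading.
- camera_info(name): a dict with "camera_matrix" (3x3 intrinsics, pixels), "R" (3x3) and "t" (3): a world point X has camera coordinates R X + t; the wrist camera has in their place "T_tool_cam" (4x4, takes a point from camera to tool coordinates, whose origin is the TCP and whose axes are the flange's). Camera axes: x right, y down, z forward; pixel columns grow to the right and rows downward; lengths in m; the calibration is good to about 2 mm. A picture is of the moment at which its call begins: read the wrist's pose just before it. camera_info takes no time and is no camera call.
- env.sign_off(): hands the job in, once; it reports no verdict.
Trained networks look in the newest picture that a camera, given by its name, has taken for a name from the list of things; names that differ only in an ending like _2 or _b are one class to them, and where a whole thing is asked for, a point or a joint stands for the part that bears it (a point fixed in the world has none). Each returns a list of dicts, best first, with "conf" (0 to 1); they miss things now and then, are a little off and sometimes report something else, mostly with a low value. They report only what shows in the picture. A call takes as long as a camera call.
- look_for(camera, label): "box" ([left, top, width, height] in pixels, round what is visible of it).
The state is a dict: "time_s": time; "qpos": joint angles; "joint_velocities": joint speeds; "effort": joint torques, N m; "tool_pos": TCP position; "tool_rot": TCP orientation; "force": force on the tool from outside, world axes, zero at the start; "wrist_torque": the same for the moment, N m; "grip_width": finger opening in m.
Only numpy, scipy, OpenCV 4.12 (cv2) and the standard library are available. Lean on these libraries where they do the work, as an engineer would, in place of code of your own. Each camera call takes 0.05 s, during which the arm holds its last target.

## Working session

There is one attempt and no reset: what is moved stays moved. The work goes in short steps, Python scripts to look and compute and a tool call to move; the robot and the scene stay as the last step left them, time stands still between calls to the robot, and variables do not carry over. Pictures are saved under pics/ and viewed, and the job is handed in when it is done.

Besides the shell and the picture viewer there is one more tool, called after ">>>" as a command line: name --argument value ..., lists and objects as JSON in quotes. servo_tool: Moves the arm, as the interface text tells. Its arguments: {"type":"object","properties":{"commands":{"type":"array","items":{"type":"number"}},"jaw":{"type":"number"},"newtons":{"type":"number"}},"required":["commands"]}

```bash
ls; mkdir -p pics
python3 - <<'E'
from cell import monitor, read_camera, camera_info, env, look_for
import cv2
o=monitor.get_obs(); print({k:o[k] for k in ('time_s','tool_pos','tool_rot','force','grip_width')})
for n in ('scene','top'):
    p,d=read_camera(n); cv2.imwrite(f'pics/{n}0.png',p[:,:,::-1])
    for l in ('red_mould','blue_mould','red_lever','red_bar','red_hook'):
        print(n,l,look_for(n,l)[:2])
    import numpy as np; np.savez(f'{n}0.npz',p=p,d=d)
    print({k:np.round(v,4).tolist() if not isinstance(v,(str,int)) else v for k,v in camera_info(n).items()})
ci=camera_info('wrist'); print(ci)
print(monitor.get_obs()['time_s'])
E
```

```text
pics
{'time_s': 0.0, 'tool_pos': array([ 0.18494329, -0.62257174,  0.22148708]), 'tool_rot': array([-1.79893196e+02,  4.41023932e-03,  1.65522004e+01]), 'force': array([ 0.32708643,  0.55052993, -0.24458345]), 'grip_width': 0.08736888953880302}
scene red_mould [{'box': [173.9, 224.7, 76.9, 60.2], 'conf': 0.96}]
scene blue_mould [{'box': [245.7, 138.3, 62.0, 54.7], 'conf': 0.82}]
scene red_lever [{'box': [205.9, 222.9, 27.7, 32.2], 'conf': 0.55}]
scene red_bar [{'box': [217.3, 222.3, 16.4, 30.3], 'conf': 0.65}]
scene red_hook [{'box': [171.0, 234.2, 37.4, 48.2], 'conf': 0.87}]
{'camera_matrix': [[356.2413, 0.0, 251.9159], [0.0, 356.2413, 189.8991], [0.0, 0.0, 1.0]], 'R': [[-0.8859, -0.4638, -0.0001], [-0.3301, 0.6305, -0.7025], [0.3259, -0.6223, -0.7117]], 't': [0.4433, 0.2502, 0.7251]}
top red_mould [{'box': [132.4, 147.0, 65.2, 84.5], 'conf': 0.65}]
top blue_mould [{'box': [276.3, 147.9, 68.9, 87.5], 'conf': 0.86}]
top red_lever [{'box': [151.2, 183.7, 19.8, 29.0], 'conf': 0.79}]
top red_bar [{'box': [151.6, 195.4, 24.4, 16.9], 'conf': 0.56}]
top red_hook [{'box': [133.6, 149.5, 50.9, 41.4], 'conf': 0.59}]
{'camera_matrix': [[432.3245, 0.0, 254.1553], [0.0, 432.3245, 191.9713], [0.0, 0.0, 1.0]], 'R': [[-0.011, -0.9999, 0.0076], [-0.9984, 0.0105, -0.0551], [0.055, -0.0082, -0.9985]], 't': [-0.028, 0.5149, 0.9076]}
{'camera_matrix': array([[292.02671185,   0.        , 258.25735162],
       [  0.        , 292.02671185, 191.29371992],
       [  0.        ,   0.        ,   1.        ]]), 'T_tool_cam': array([[-7.66542901e-04, -9.63612004e-01, -2.67303794e-01,
         7.21963110e-02],
       [ 9.99996702e-01, -8.33784816e-05, -2.56710111e-03,
         3.85118202e-04],
       [ 2.45140206e-03, -2.67304880e-01,  9.63608889e-01,
        -1.62496949e-01],
       [ 0.00000000e+00,  0.00000000e+00,  0.00000000e+00,
         1.00000000e+00]])}
0.6
```

Run:
```python
import cv2
a=cv2.imread('pics/top0.png'); b=cv2.imread('pics/scene0.png')
cv2.imwrite('pics/top0c.png',cv2.resize(a[120:260,100:370],None,fx=2.9,fy=2.9,interpolation=cv2.INTER_CUBIC))
cv2.imwrite('pics/scene0c.png',cv2.resize(b[110:300,140:330],None,fx=3.1,fy=3.1,interpolation=cv2.INTER_CUBIC))
```

```text
(no output)
```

View pics/top0.png

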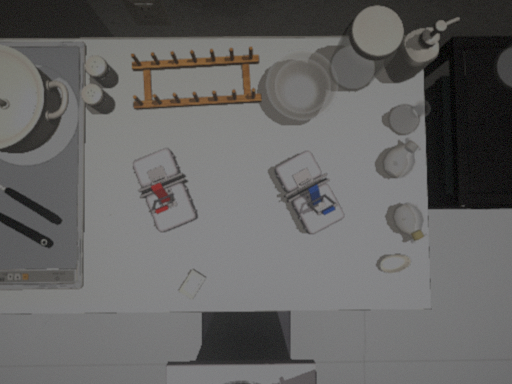

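```bash
sleep 0.5
```

```text
(no output)
```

View pics/top0c.png

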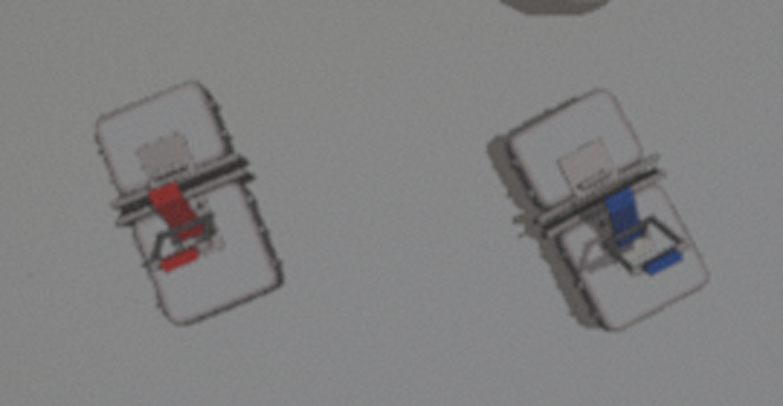

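View pics/scene0c.png

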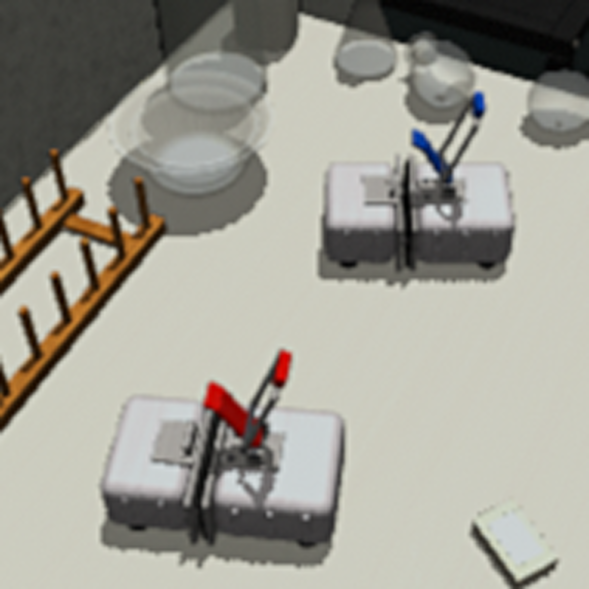

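View pics/scene0.png

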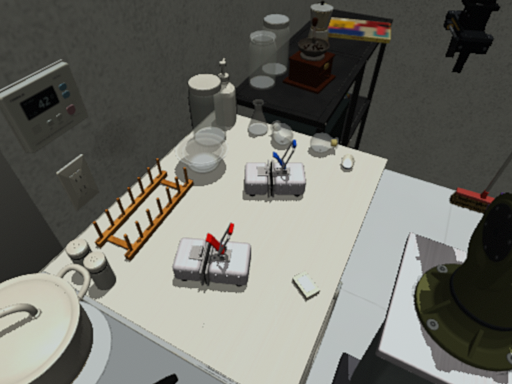

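```bash
cat > h.py <<'E'
import numpy as np, cv2
from cell import camera_info
def cloud(n,d):
    ci=camera_info(n);K=ci['camera_matrix'];R=np.array(ci['R']);t=np.array(ci['t'])
    v,u=np.mgrid[:d.shape[0],:d.shape[1]]
    X=np.stack([(u-K[0,2])*d/K[0,0],(v-K[1,2])*d/K[1,1],d],-1)
    return (X-t)@R
E
python3 - <<'E'
from h import *
for n,rb,bb in (('top',(132,147,65,85),(276,148,69,88)),('scene',(174,225,77,60),(246,138,62,55))):
    f=np.load(f'{n}0.npz');W=cloud(n,f['d']);p=f['p'].astype(int)
    for nm,b in (('red',rb),('blue',bb)):
        sl=np.s_[b[1]-6:b[1]+b[3]+6,b[0]-6:b[0]+b[2]+6]
        P=W[sl].reshape(-1,3);C=p[sl].reshape(-1,3);ok=f['d'][sl].ravel()>0
        P=P[ok];C=C[ok]
        T=P[(P[:,2]>.048)&(P[:,2]<.066)]
        r=cv2.minAreaRect((T[:,:2]*1000).astype(np.float32))
        print(n,nm,'z med',np.median(T[:,2]),'n',len(T),r, T[:,:2].mean(0))
        col=(C[:,0]>1.6*C[:,1]+15)&(C[:,0]>1.6*C[:,2]) if nm=='red' else (C[:,2]>1.5*C[:,0]+15)&(C[:,2]>1.3*C[:,1])
        Q=P[col]; print(' col',len(Q)); print(np.round(Q[np.argsort(Q[:,2])][::max(1,len(Q)//14)],3).tolist())
E
```

```text
top red z med 0.0557657329848019 n 2675 ((520.2286376953125, 151.72088623046875), (159.6405487060547, 94.63239288330078), 20.99563217163086) [0.52196824 0.14957523]
 col 188
[[0.525, 0.178, 0.047], [0.497, 0.149, 0.08], [0.502, 0.153, 0.09], [0.51, 0.144, 0.095], [0.512, 0.149, 0.099], [0.515, 0.146, 0.105], [0.517, 0.142, 0.108], [0.515, 0.156, 0.112], [0.522, 0.152, 0.114], [0.517, 0.159, 0.115], [0.524, 0.151, 0.117], [0.478, 0.131, 0.151], [0.48, 0.125, 0.152], [0.476, 0.134, 0.153], [0.474, 0.143, 0.155]]
top blue z med 0.055989810394107255 n 2645 ((512.5284423828125, -146.4813995361328), (159.51296997070312, 94.38655853271484), 27.6070556640625) [ 0.51450665 -0.14365643]
 col 119
[[0.492, -0.16, 0.076], [0.499, -0.149, 0.094], [0.503, -0.148, 0.101], [0.508, -0.147, 0.108], [0.51, -0.147, 0.112], [0.51, -0.149, 0.113], [0.506, -0.141, 0.114], [0.513, -0.145, 0.115], [0.515, -0.137, 0.116], [0.517, -0.146, 0.117], [0.513, -0.137, 0.119], [0.467, -0.162, 0.152], [0.476, -0.173, 0.153], [0.475, -0.166, 0.154], [0.475, -0.171, 0.154]]
scene red z med 0.0561953322495274 n 2232 ((516
[... 346 characters left out ...]
0.114], [0.519, 0.163, 0.116], [0.52, 0.156, 0.118], [0.477, 0.144, 0.152], [0.473, 0.134, 0.153], [0.478, 0.138, 0.154]]
scene blue z med 0.056094799917015804 n 1296 ((526.69140625, -210.05833435058594), (167.61410522460938, 246.82957458496094), 14.764512062072754) [ 0.50847753 -0.14356592]
 col 65
[[0.485, -0.149, 0.076], [0.496, -0.153, 0.088], [0.5, -0.155, 0.092], [0.499, -0.146, 0.099], [0.5, -0.141, 0.103], [0.5, -0.142, 0.105], [0.505, -0.145, 0.111], [0.511, -0.153, 0.113], [0.517, -0.153, 0.114], [0.515, -0.148, 0.115], [0.512, -0.142, 0.117], [0.468, -0.155, 0.149], [0.474, -0.161, 0.152], [0.464, -0.156, 0.153], [0.466, -0.16, 0.153], [0.47, -0.165, 0.154], [0.473, -0.17, 0.156]]
```

>>> servo_tool --commands '[0,0,-30,0,0,-3,0,0,-20,0,0,-2,20,-15,0,0,0,0,30,-22,0,0,0,0,33,-24,0,0,0,0,33,-24,0,0,0,0]' --jaw 0 --newtons 30

```text
time_s: 1.2
tool_pos: [0.2624, -0.5002, 0.2726]
tool_rot: [180.0, -0.0, 21.5]
force: [0.9, -0.6, 0.2]
grip_width: 0.0468
```

Run:
```python
from cell import monitor
o=monitor.get_obs();print(o['qpos'],o['tool_pos'],o['tool_rot'],o['force'],o['grip_width'])
```

```text
[67.90095812  7.22441421 -9.11795097 90.93858707  1.15358855 81.90634158
 -9.79502604] [ 0.26236278 -0.50020154  0.27264562] [ 1.79977671e+02 -3.56902171e-03  2.15127702e+01] [ 0.94448351 -0.63594958  0.23622167] 0.04675912162672716
```

>>> servo_tool --commands '[33,-18,0,0,0,0,33,-18,0,0,0,0,33,-18,0,0,0,0,33,-18,0,0,0,0,33,-18,0,0,0,0,33,-18,0,0,0,0,32,-17,0,0,0,0,24,-34,0,0,0,0,24,-34,0,0,0,0,24,-34,0,0,0,0]'

```text
time_s: 2.2
tool_pos: [0.4596, -0.1777, 0.2727]
tool_rot: [180.0, -0.0, 21.5]
force: [-0.2, 0.6, 0.7]
grip_width: 0.0005
```

>>> servo_tool --commands '[11,-36,0,0,0,0,11,-36,0,0,0,0,11,-36,0,0,0,0,11,-36,0,0,0,0,11,-36,0,0,0,0,11,-36,0,0,0,0,11,-36,0,0,0,0,9,-34,0,0,0,0,0,0,0,0,0,0]'

```text
time_s: 3.1
tool_pos: [0.4332, 0.124, 0.2732]
tool_rot: [-180.0, -0.1, 22.1]
force: [0.4, -0.1, 0.3]
grip_width: 0.0005
```

```bash
cat >> h.py <<'E'
from scipy.spatial.transform import Rotation as Ro
def wcloud(d,o):
    ci=camera_info('wrist');K=ci['camera_matrix'];T=np.array(ci['T_tool_cam'])
    v,u=np.mgrid[:d.shape[0],:d.shape[1]]
    X=np.stack([(u-K[0,2])*d/K[0,0],(v-K[1,2])*d/K[1,1],d],-1)
    X=X@T[:3,:3].T+T[:3,3]
    R=Ro.from_euler('xyz',o['tool_rot'],degrees=True).as_matrix()
    return X@R.T+o['tool_pos']
E
python3 - <<'E'
from h import *
from cell import monitor,read_camera
o=monitor.get_obs();print(o['qpos'],o['tool_pos'],o['tool_rot'],o['time_s'])
p,d=read_camera('wrist');cv2.imwrite('pics/w1.png',p[:,:,::-1]);np.savez('w1.npz',p=p,d=d)
W=wcloud(d,o);P=W.reshape(-1,3);C=p.reshape(-1,3).astype(int);ok=d.ravel()>0
T=P[ok&(P[:,2]>.05)&(P[:,2]<.062)&(P[:,1]>0.03)&(abs(P[:,0]-.52)<.15)]
print(np.median(T[:,2]),cv2.minAreaRect((T[:,:2]*1000).astype(np.float32)))
# mould frame
a=np.deg2rad(21.7);c=np.array([.519,.1525])
M=P.copy();M[:,:2]=(P[:,:2]-c)@np.array([[np.cos(a),-np.sin(a)],[np.sin(a),np.cos(a)]])
Q=M[ok&(C[:,0]>1.6*C[:,1]+15)&(C[:,0]>1.6*C[:,2])]*1000
Q=Q[np.argsort(Q[:,2])]
for lo,hi in ((75,85),(85,95),(95,105),(105,125),(125,170)):
    s=Q[(Q[:,2]>lo)&(Q[:,2]<=hi)]
    if len(s): print(lo,hi,len(s),s.min(0).round(),s.max(0).round(),s.mean(0).round(1))
E
```

```text
[ 33.65694707  -8.48481039 -47.23804726 103.83894114  -6.31484927
  81.90487394 -80.31215446] [0.43316562 0.12400722 0.27316117] [-1.79981017e+02 -9.19598307e-02  2.20713117e+01] 3.1
0.05618598316041229 ((517.4385986328125, 152.96432495117188), (157.57064819335938, 95.85578918457031), 21.996313095092773)
85 95 53 [-19.  -8.  86.] [-14.   8.  95.] [-16.2  -0.3  91.1]
95 105 82 [-14.  -8.  95.] [ -9.   9. 105.] [-11.5   0.2 100.1]
105 125 270 [ -9.  -9. 105.] [  5.  11. 119.] [ -1.2   0.8 113.8]
125 170 151 [-49.  -9. 150.] [-42.  11. 156.] [-45.9   1.1 153.5]
```

View pics/w1.png

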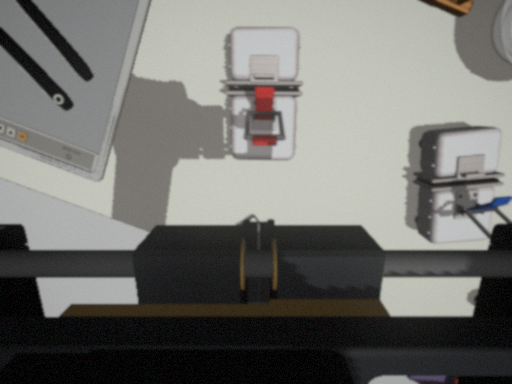

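>>> servo_tool --commands '[0,5,30,0,0,0,0,0,30,0,0,0,0,0,30,0,0,0,0,0,30,0,0,0,0,0,20,0,0,0,0,0,0,0,0,0]'

```text
time_s: 3.75
tool_pos: [0.434, 0.1118, 0.13]
tool_rot: [-179.9, 0.3, 21.5]
force: [0.3, 0.3, -0.5]
grip_width: 0.0005
```

```bash
cat > look.py <<'E'
import sys
from h import *
from cell import monitor,read_camera
def st():
    o=monitor.get_obs();a=np.deg2rad(22);d=o['tool_pos'][:2]-[.518,.153]
    print('t',o['time_s'],'mould xyz',np.round(1000*np.array([d[0]*np.cos(a)+d[1]*np.sin(a),-d[0]*np.sin(a)+d[1]*np.cos(a),o['tool_pos'][2]]),1),'rot',np.round(o['tool_rot'],1),'F',np.round(o['force'],1),'q',np.round(o['qpos'],1))
    return o
def red(n,p,d,o):
    W=wcloud(d,o) if n=='wrist' else cloud(n,d)
    P=W.reshape(-1,3);C=p.reshape(-1,3).astype(int)
    a=np.deg2rad(22);M=P.copy();M[:,:2]=(P[:,:2]-[.518,.153])@np.array([[np.cos(a),-np.sin(a)],[np.sin(a),np.cos(a)]])
    Q=M[(d.ravel()>0)&(C[:,0]>1.6*C[:,1]+15)&(C[:,0]>1.6*C[:,2])]*1000
    Q=Q[(abs(Q[:,0])<110)&(abs(Q[:,1])<60)&(Q[:,2]>50)]
    for lo in range(50,165,10):
        s=Q[(Q[:,2]>lo)&(Q[:,2]<=lo+10)]
        if len(s)>2: print(n,lo,len(s),s.min(0).round(),s.max(0).round(),s.mean(0).round(1))
if __name__=='__main__':
    o=st();tag=sys.argv[1]
    for n in sys.argv[2:]:
        o=monitor.get_obs();p,d=read_camera(n);red(n,p,d,o)
        im=p[:,:,::-1]
        if n=='scene': im=cv2.resize(im[190:310,150:290],None,fx=4.5,fy=4.5,interpolation=cv2.INTER_CUBIC)
        cv2.imwrite(f'pics/{tag}_{n}.png',im)
E
python3 look.py a scene
```

```text
t 3.75 mould xyz [-93.3  -6.7 130. ] rot [-179.9    0.3   21.5] F [ 0.3  0.3 -0.5] q [ 33.   -0.5 -49.9 115.5  -0.5  65.1 -85.2]
scene 70 13 [-27.  -6.  71.] [-24.  10.  79.] [-25.9   3.9  76.2]
scene 80 16 [-23.  -8.  84.] [-14.  11.  90.] [-17.7   1.8  87.2]
scene 90 32 [-16.  -8.  90.] [ -9.  10. 100.] [-12.7   1.8  95.2]
scene 100 27 [-11.  -7. 101.] [ -4.  10. 110.] [ -7.6   2.7 105.3]
scene 110 51 [-30.  -8. 111.] [  5.  20. 120.] [ -1.4   2.  114.5]
```

View pics/a_scene.png

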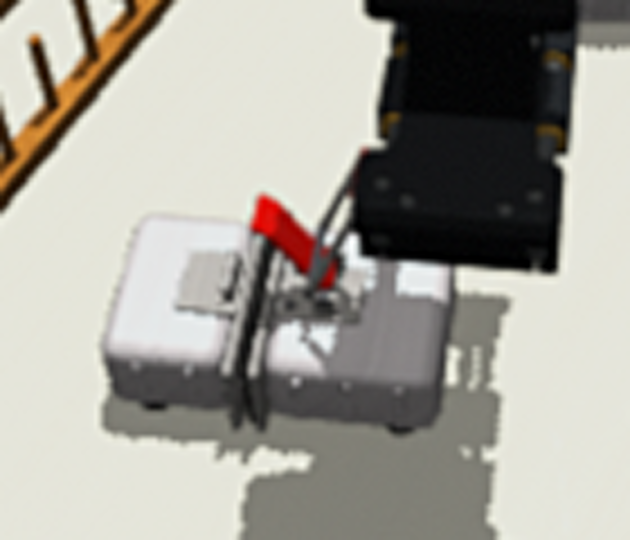

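>>> servo_tool --commands '[5,-8,-3,0,0,0,10,0,0,0,0,0,10,0,0,0,0,0,10,0,0,0,0,0,10,0,0,0,0,0,10,0,0,0,0,0,10,0,0,0,0,0,0,0,0,0,0,0]'

```text
time_s: 4.6
tool_pos: [0.4951, 0.1457, 0.1363]
tool_rot: [-180.0, -0.1, 21.6]
force: [-0.5, 1.0, -0.5]
grip_width: 0.0005
```

```bash
python3 look.py b scene
```

```text
t 4.6 mould xyz [-23.9   1.8 136.3] rot [-1.80e+02 -1.00e-01  2.16e+01] F [-0.5  1.  -0.5] q [ 27.9  10.5 -51.2 106.9   8.9  66.6 -94.7]
scene 70 14 [-27.  -0.  74.] [-22.  11.  79.] [-25.1   6.4  77.1]
scene 80 12 [-24.   4.  81.] [-14.  10.  90.] [-19.3   7.7  85.1]
```

View pics/b_scene.png

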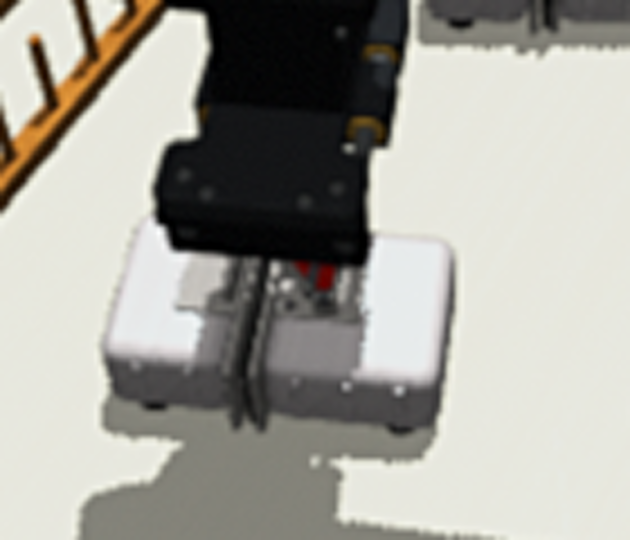

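>>> servo_tool --commands '[8,0,0,0,0,0,6,0,0,0,0,0,0,0,0,0,0,0,-10,0,0,0,0,0,-20,0,-20,0,0,0,-30,0,-40,0,0,0,-30,0,-40,0,0,0,0,0,-30,0,0,0,0,0,0,0,0,0]'

```text
time_s: 5.55
tool_pos: [0.4241, 0.117, 0.2697]
tool_rot: [179.6, -0.4, 21.5]
force: [0.6, 0.4, -0.2]
grip_width: 0.0004
```

```bash
python3 look.py c scene wrist
```

```text
t 5.55 mould xyz [-100.5    1.8  269.7] rot [179.6  -0.4  21.5] F [ 0.6  0.4 -0.2] q [ 36.7 -11.1 -48.3 105.6  -8.1  81.5 -78.5]
scene 50 4 [-26. -33.  55.] [44.  9. 59.] [  3.5 -15.1  57.1]
scene 60 34 [-26. -12.  60.] [48. 12. 67.] [42.   1.2 64. ]
scene 70 18 [-28. -10.  72.] [-21.   9.  79.] [-25.8   1.4  76.4]
scene 80 25 [-24.  -7.  80.] [-14.  10.  90.] [-20.    1.1  84.9]
scene 90 28 [-16.  -8.  90.] [-10.  10. 100.] [-13.4   1.8  94.6]
scene 100 32 [-11.  -6. 100.] [ -5.  11. 110.] [ -8.    2.4 104.1]
scene 110 49 [ -5. -10. 110.] [  5.  11. 119.] [-1.000e-01  1.400e+00  1.142e+02]
wrist 50 7 [  7. -12.  52.] [10. 12. 54.] [ 9.   1.5 52.9]
wrist 60 133 [ 41. -11.  61.] [48. 11. 66.] [44.6  0.2 63.9]
wrist 70 16 [-26.  -7.  76.] [-25.   8.  79.] [-25.7   1.4  78.1]
wrist 80 58 [-25.  -8.  80.] [-16.   9.  90.] [-21.1   0.2  84.6]
wrist 90 98 [-17.  -8.  90.] [-11.   9. 100.] [-13.3   0.7  95.3]
wrist 100 96 [-12.  -8. 100.] [ -5.   9. 110.] [-8.000e+00  1.000e-01  1.052e+02]
wrist 110 239 [ -6.  -9. 110.] [  6.   9. 119.] [2.000e-01 1.000e-01 1.148e+02]
```

View pics/c_scene.png

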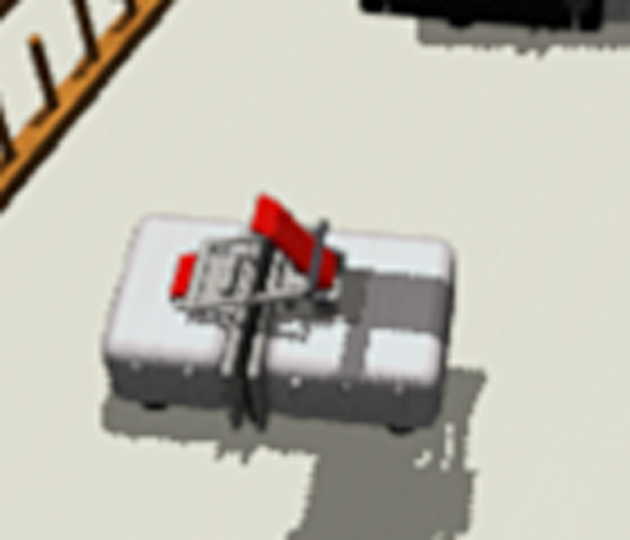

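View pics/c_wrist.png

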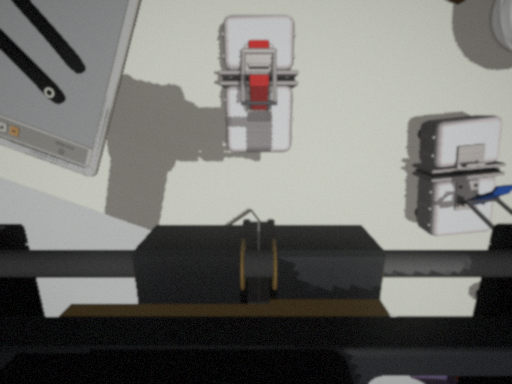

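>>> servo_tool --commands '[27,0,0,0,0,0,27,0,10,0,0,0,27,0,20,0,0,0,27,0,20,0,0,0,25,0,20,0,0,0,0,0,30,0,0,0,0,0,30,0,0,0,0,0,20,0,0,0,0,0,0,0,0,0,0,0,0,0,0,0]'

```text
time_s: 6.65
tool_pos: [0.5456, 0.1662, 0.1145]
tool_rot: [-179.9, 0.1, 21.6]
force: [-0.2, 0.6, 0.9]
grip_width: 0.0005
```

```bash
python3 look.py d scene
```

```text
t 6.65 mould xyz [ 30.5   1.9 114.5] rot [-1.799e+02  1.000e-01  2.160e+01] F [-0.2  0.6  0.9] q [  25.1   21.4  -53.4  100.7   18.4   67.3 -102. ]
scene 50 4 [-26. -32.  53.] [ 8. -9. 58.] [-13.8 -19.9  56.3]
scene 60 11 [-26. -12.  61.] [48. 12. 66.] [38.2  8.1 63.6]
scene 70 19 [-27.  -7.  72.] [-22.  10.  80.] [-25.5   2.1  76.7]
scene 80 27 [-25.  -8.  80.] [-14.  10.  90.] [-19.3   1.7  85.5]
scene 90 28 [-17.  -8.  91.] [-10.  10.  99.] [-12.8   0.9  95.2]
scene 100 31 [-11.  -7. 100.] [ -3.  11. 110.] [ -7.3   3.  105.5]
scene 110 43 [ -5.  -8. 110.] [  5.  10. 118.] [ -0.2   1.2 114.2]
```

View pics/d_scene.png

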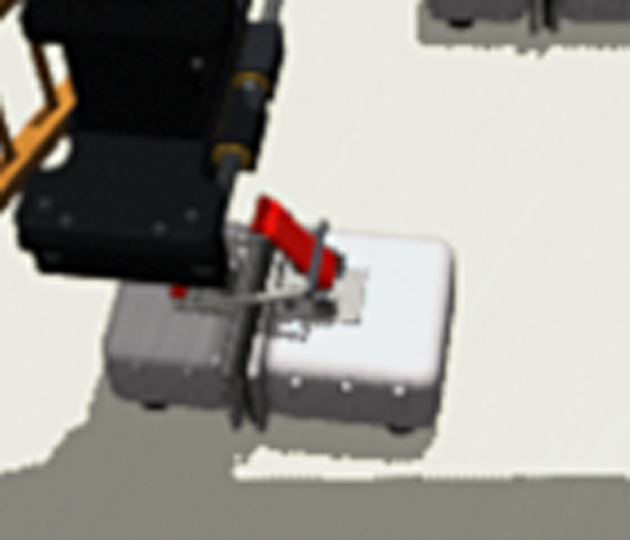

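>>> servo_tool --commands '[0,2,9,0,0,0,-8,0,0,0,0,0,-8,0,0,0,0,0,-8,0,0,0,0,0,-8,0,0,0,0,0,-8,0,0,0,0,0,-7,0,0,0,0,0,-7,0,0,0,0,0,0,0,0,0,0,0,0,0,0,0,0,0]'

```text
time_s: 7.7
tool_pos: [0.4971, 0.1438, 0.1066]
tool_rot: [180.0, -0.0, 21.5]
force: [-0.0, -0.5, -0.7]
grip_width: 0.0006
```

```bash
python3 look.py e scene
```

```text
t 7.7 mould xyz [-22.8  -0.7 106.6] rot [180.   -0.   21.5] F [-0.  -0.5 -0.7] q [ 31.2  14.4 -55.7 108.4  13.3  64.  -98.1]
scene 60 4 [30. 10. 61.] [37. 12. 64.] [33.2 10.6 62.7]
```

View pics/e_scene.png

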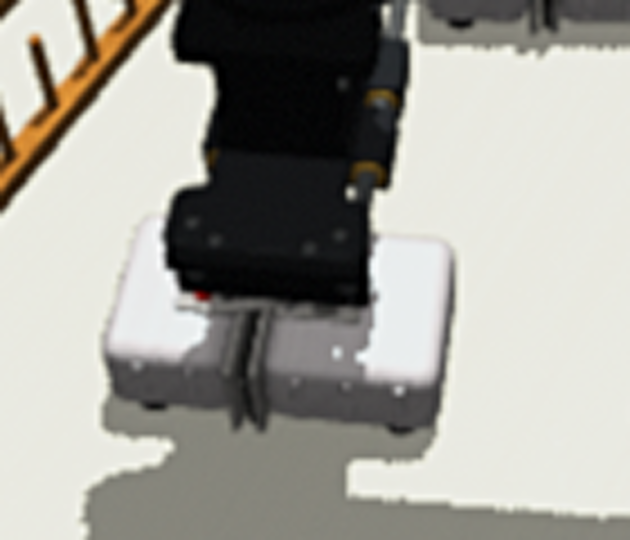

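>>> servo_tool --commands '[-4,0,2,0,0,0,-3,0,2,0,0,0,-3,0,2,0,0,0,-3,0,2,0,0,0,-4,0,2,0,0,0,-3,0,2,0,0,0,0,0,0,0,0,0]'

```text
time_s: 8.45
tool_pos: [0.4776, 0.1364, 0.094]
tool_rot: [180.0, 0.1, 21.5]
force: [1.3, 1.1, 0.2]
grip_width: 0.0004
```

>>> servo_tool --commands '[-3,0,2,0,0,0,-3,0,3,0,0,0,-3,0,3,0,0,0,-2,0,4,0,0,0,-2,0,3,0,0,0,-2,0,3,0,0,0,0,0,2,0,0,0,0,0,0,0,0,0]'

```text
time_s: 9.25
tool_pos: [0.4637, 0.1309, 0.0747]
tool_rot: [180.0, 0.1, 21.5]
force: [-4.2, -1.5, 6.5]
grip_width: 0.0006
```

```bash
python3 look.py f scene
```

```text
t 9.25 mould xyz [-58.6  -0.1  74.7] rot [1.80e+02 1.00e-01 2.15e+01] F [-4.2 -1.5  6.5] q [ 33.5  11.8 -56.2 114.6  11.4  59.4 -96.5]
scene 60 41 [ 25. -11.  62.] [34. 12. 69.] [29.4  0.9 66.1]
```

View pics/f_scene.png

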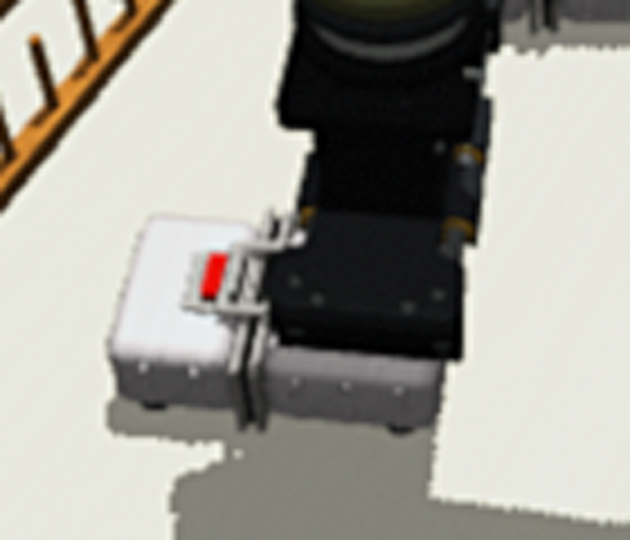

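>>> servo_tool --commands '[0,0,-5,0,0,0,0,0,-20,0,0,0,0,0,-40,0,0,0,0,0,-45,0,0,0,-20,0,-45,0,0,0,-20,0,-40,0,0,0,0,0,0,0,0,0,0,0,0,0,0,0]'

```text
time_s: 10.1
tool_pos: [0.428, 0.1164, 0.2705]
tool_rot: [179.8, -0.1, 21.5]
force: [0.1, 0.4, 0.7]
grip_width: 0.0006
```

```bash
python3 look.py g scene wrist top; python3 -c "
import cv2
a=cv2.imread('pics/g_wrist.png');cv2.imwrite('pics/g_w2.png',cv2.resize(a[0:200,180:340],None,fx=3,fy=3,interpolation=cv2.INTER_CUBIC))"
```

```text
t 10.1 mould xyz [-9.720e+01 -2.000e-01  2.705e+02] rot [ 1.798e+02 -1.000e-01  2.150e+01] F [0.1 0.4 0.7] q [ 43.1 -11.3 -53.6 104.8  -9.   81.9 -77.2]
scene 50 4 [-78. -10.  52.] [-74.  -2.  56.] [-76.8  -7.2  54.5]
scene 60 43 [-65. -11.  62.] [34. 12. 70.] [24.1  1.5 66.3]
scene 70 197 [-79.  -8.  70.] [-25.  11.  80.] [-51.9   2.4  75. ]
wrist 60 152 [ 26. -11.  63.] [34. 11. 69.] [30.   0.5 66.3]
wrist 70 630 [-77.  -8.  73.] [-25.  10.  79.] [-50.8   1.1  75.1]
top 60 43 [ 28. -13.  63.] [36.  9. 70.] [31.9 -1.9 65.9]
top 70 140 [-76. -10.  71.] [-24.   8.  80.] [-49.9  -0.9  75. ]
```

View pics/g_scene.png

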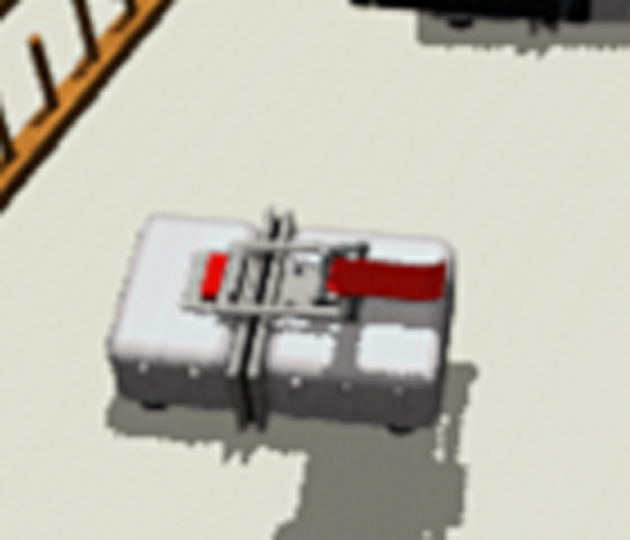

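View pics/g_w2.png

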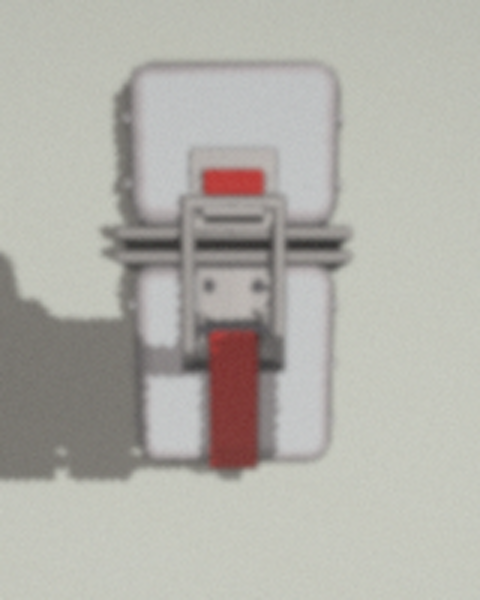

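Run:
```python
import cv2,numpy as np
from cell import monitor,env
f=lambda p,s:cv2.imread(p,0)[s].astype(np.float32)
for nm,s in (('hook half',np.s_[330:390,95:215]),('lever half',np.s_[350:420,290:440])):
    print(nm,'shift px/4.5',cv2.phaseCorrelate(f('pics/c_scene.png',s),f('pics/g_scene.png',s)))
```

```text
hook half shift px/4.5 ((0.29220874947541375, 0.004052950613061768), 0.5488627020517985)
lever half shift px/4.5 ((0.13695397740809767, 0.10587418809480909), 0.5908393722110324)
```

Run:
```python
import cv2,numpy as np
a=cv2.imread('pics/c_scene.png',0).astype(float);g=cv2.imread('pics/g_scene.png',0).astype(float)
for r0,r1 in ((360,380),(365,385)):
    for im in (a,g):
        p=im[r0:r1,80:450].mean(0);dg=np.gradient(p)
        print(r0,'left edge',80+np.argmin(dg[:60]),'right edge',80+280+np.argmax(dg[280:]),p[15:45:3].round())
f=lambda n:cv2.imread(n)
cv2.imwrite('pics/cmp.png',np.hstack([f('pics/c_scene.png')[200:440,80:300],f('pics/g_scene.png')[200:440,80:300]]))
```

```text
360 left edge 106 right edge 446 [223. 223. 211. 180. 128.  83.  66.  64.  70.  72.]
360 left edge 114 right edge 446 [220. 221. 222. 226. 212. 179. 130.  83.  64.  66.]
365 left edge 109 right edge 446 [221. 225. 221. 202. 153.  99.  69.  58.  66.  67.]
365 left edge 114 right edge 446 [220. 220. 221. 226. 223. 201. 157.  97.  60.  60.]
```

View pics/cmp.png

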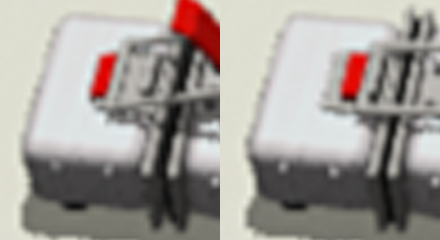

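```bash
python3 -c "
from cell import env,monitor
print(monitor.get_obs()['time_s'],env.sign_off())"
```

```text
the job is handed in; nothing more can be done
10.25 None
```

The red mould is fastened: I tipped its wire loop forward over the hook with closed fingers, then pushed the red lever over and down until it lay flat. I backed the gripper off and handed the job in at 10.25 s.

**Last checks, after letting go:**
- **Lever:** its red face lies at a mean height of 75 mm in all three cameras. Its end is at mould x −76 to −79, which is the fastened position.
- **Loop:** the finger tab sits at mould x about 30, which puts the bar in the hook.
- **Halves drawn together:** the outer edge of the hook's half moved about 1.3 pixels in the scene picture, roughly 3 mm, while the lever half's edge stayed put. A first check by phase correlation showed almost no shift. I judged it unreliable and trusted the edge comparison.
- **Contact:** the gripper is about 0.2 m above the latch. The tool force reads under 1 N, which is its idle level.
- **Blue mould:** I passed it only from above, with the fingertips at 0.27 m and no force readings above the idle level.

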